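Check the garage bench scale with the middle weight

ROBOT

A 7-joint arm with a two-finger parallel gripper is mounted at the origin on the work surface. World frame = base frame: x ahead of the robot, y to its left, z up, the work surface at z = 0. Lengths are in m, angles in rad, forces in N, time in s.
With the tool pointing down it reaches from about 0.4 to 0.85 m from the base axis. Payload 10.4 kg.
Tool frame: the origin (TCP) lies midway between the tips of the shut fingers; the grasp point (between the pads) lies 19 mm behind it; z points along the fingers, y is the line along which they close (so a half turn about z gives the same grasp; the last joint's range is limited). The gripper opens to 87 mm and grips with 3 to 60 N. Pads are 19 mm wide; open, the fingers measure 117 mm over their backs; the gripper's body (75 mm by 190 mm) begins 51 mm behind the grasp point.
Start: joints at [1.288, 0.332, -0.065, 1.46, 0.022, 1.35, -0.088], TCP at [0.161, -0.604, 0.223] pointing down, gripper open.
Joint ranges: [-2.6, 2.6], [-0.5, 2.12], [-1.47, 1.34], [0.16, 2.42], [-1.27, 4.41], [0.06, 2.06], [-2.6, 2.6]. Speed limits (rad/s): [2.22, 2.22, 2.79, 2.79, 3.14, 3.14, 3.14].

INTERFACE

Orientations are given as a unit quaternion [x, y, z, w].
In Python, from bench import r gives the robot as it stands.
- The arm moves only by the tool arm_command, never from a script. Its argument "moves" is one flat list of numbers, 4 for each row, row after row: the shift along the tool's x, y, z in cm, then the turn about the tool's z in degrees. A call has 1 to 12 rows; each row shifts and turns the commanded pose from where the row before left it, along the tool's axes as they then stand; what a row does not reach is not made up. A row lasts 1/12 s, in which the tool goes at most 41.7 mm and 7.16 degrees, less where a joint would pass 70% of its speed; a pose out of reach is approached as far as the arm can. A call with a gripper value outside its range is refused whole. "fingers" is the opening in per cent of the stroke, from 0 (shut) to 100 (fully open), set as the call begins (left out, the last holds). The fingers move at their own pace and stop on an object; "squeeze" is the grip in N (left out, the last holds). Time passes only in rows, so rows that do not move let the fingers close. It gives the time, the measured TCP pose, the force, the opening and the grip force at its end, in the units of the state.
- r.read_state(): the state, without advancing time (a new reading comes with each control period).
- r.camera(name): name is "scene" or "top"; returns the picture (400x640x3 uint8, red, green, blue); there is no depth.
- r.camera_info(name): a dict with "fx", "fy", "cx", "cy" (pixels), "origin" and "attitude" of the camera in the world. Camera axes: x right, y up, looking along -z (the intrinsics and any distortion apply to the point x, -y, -z); pixel columns grow to the right and rows downward; lengths in m; the calibration is good to about 2 mm. A picture is of the moment at which its call begins. camera_info takes no time and is no camera call.
- r.close_job(): hands the job in; it is judged then, once.
The state is a dict: "time": time; "joint_positions": joint angles; "joint_vel": joint speeds; "joint_torque": joint torques, N m; "ee_pos": TCP position; "eef_rot": TCP orientation; "ft_force": force on the tool from outside, world axes, zero at the start; "torque": the same for the moment, N m; "width": finger opening in m; "grip_force": force on a finger pad.
Only numpy, scipy, OpenCV 4.12 (cv2) and the standard library are available. Lean on these libraries where they do the work, as an engineer would, in place of code of your own. Each camera call takes 0.05 s, during which the arm holds its last target. There are 200 camera calls.

TASK

Check the bench scale: of the three knobbed steel check weights standing on the workbench, take the middle-sized one and set it gently, upright, in the middle of the scale's round pan, then let go so that the scale carries it. Do not drop it or press the sprung pan down onto its stop, and leave the other two weights standing where they are.

Things in the scene. Friction and masses are not known exactly. Their poses are not given: they have to be found in the camera images.
- weight_middle: The weight to use, the middle-sized of three plain steel check weights: an upright cylinder 40 mm in diameter, 48 mm tall, with a neck and a knob 24 mm in diameter on top, 70 mm tall in all, about 0.5 kg. Origin at the centre of its underside, z up along its axis. Stands on the bench; which of the three stands where varies.
- weight_large: The large check weight, same shape: 52 mm in diameter, body 60 mm tall, knob 31 mm in diameter, 89 mm tall in all, about 1 kg. Origin at the centre of its underside. Stays where it is.
- weight_small: The small check weight, same shape: 29 mm in diameter, body 35 mm tall, knob 18 mm in diameter, 52 mm tall in all, about 0.2 kg. Origin at the centre of its underside. Stays where it is.
- pan_centre (a point): Centre of the scale pan's top face, z up, moving with the pan: a flat round steel plate 150 mm across, 5 mm thick, no rim, 85 mm above the bench when empty, on a fixed white scale body (150 x 170 mm, 55 mm high, dial facing the robot). The pan is sprung (600 N/m, damped) and only moves straight down: about 8 mm under the middle weight, stop at 22 mm. The scale's place and yaw vary.
There are look-alikes about, which are no part of the job. Leave any yellow look-alike of the weight_small alone.

How it is judged:
At the end, for the whole second after the job is handed in: The middle weight stands upright (within 10 degrees), at rest, on the pan with its axis within 15 mm of the pan's centre, and the pan has sunk 5 to 11 mm under it; the large and small weights still stand upright within 30 mm of where they started (horizontal distance between weight_middle and pan_centre below 0.015 m and z of weight_middle in the frame of pan_centre between -0.004 and 0.004 m and angle between each of weight_middle, weight_large, weight_small's own z axis and vertical below 0.17 rad and distance of pan_centre from where it was at the start of the episode between 0.005 and 0.011 m and linear speed of weight_middle below 0.02 m/s and distance of each of weight_large, weight_small from where it was at the start of the episode below 0.03 m); the robot touches nothing.
It fails at once if the middle weight is dropped (falls faster than 0.5 m/s with no finger on it) (linear speed of weight_middle above 0.5 m/s and contact force between the fingers and weight_middle below 0.1 N).
It fails at once if the pan is pressed down onto its stop (20 mm or more) (distance of pan_centre from where it was at the start of the episode above 0.02 m).
It also fails if it takes over 38 s, if anything falls off the work surface, if the arm or the gripper's body presses on something with over 40 N, if the wrist force passes 120 N, or if a joint passes its speed limit or range.

## Working session

There is one attempt and no reset: what is moved stays moved. The work goes in short steps, Python scripts to look and compute and a tool call to move; the robot and the scene stay as the last step left them, time stands still between calls to the robot, and variables do not carry over. Pictures are saved under pics/ and viewed, at most 10 in all, crops included, and the job is handed in when it is done.

Besides the shell and the picture viewer there is one more tool, called after "Emit:" as name(argument=value, ...) on one line, values as JSON. arm_command: Moves the arm, as the interface text tells. Its arguments: {"type":"object","properties":{"moves":{"type":"array"},"fingers":{"type":"number"},"squeeze":{"type":"number"}},"required":["moves"]}

```bash
mkdir -p pics; python3 - <<'E'
from bench import r
import cv2
for n in("scene","top"):
    cv2.imwrite(f"pics/{n}0.png",r.camera(n)[:,:,::-1]); print(r.camera_info(n))
s=r.read_state();print(s)
E
```

```text
{'fx': 411.84383893442873, 'fy': 411.84383893442873, 'cx': 322.56212281172935, 'cy': 202.26667699672475, 'origin': array([ 0.92368831, -0.54805848,  0.65453235]), 'attitude': array([0.39525577, 0.13282522, 0.28884797, 0.86179881])}
{'fx': 519.6614087982018, 'fy': 519.6614087982018, 'cx': 323.29892384387, 'cy': 194.20188340317745, 'origin': array([ 0.36062832, -0.03780928,  1.31205275]), 'attitude': array([-0.05559352,  0.05293097,  0.71089964, -0.69909182])}
{'time': 0.1, 'joint_positions': array([ 1.2884268 ,  0.33278802, -0.06469162,  1.46085635,  0.02159363,
        1.34987611, -0.08853235]), 'joint_vel': array([-0.00061309, -0.00279876, -0.00225277, -0.00098312,  0.00109093,
        0.00098878, -0.00093955]), 'joint_torque': array([ 1.54310968e-03, -6.24547720e+01,  2.47890054e-02, -3.90717816e+01,
       -6.13168697e-02,  3.65990878e-02,  1.39567514e-04]), 'ee_pos': array([ 0.16044379, -0.60370551,  0.22184684]), 'eef_rot': array([ 9.91578093e-01,  1.29508707e-01, -1.05416320e-04, -6.07308572e-04]), 'ft_force': array([-0.31453874, -0.23781403,  0.47170029]), 'torque': array([ 0.00157757, -0.01243753, -0.00577236]), 'grip_force': 0.0, 'width': 0.086861521161661}
```

View pics/scene0.png

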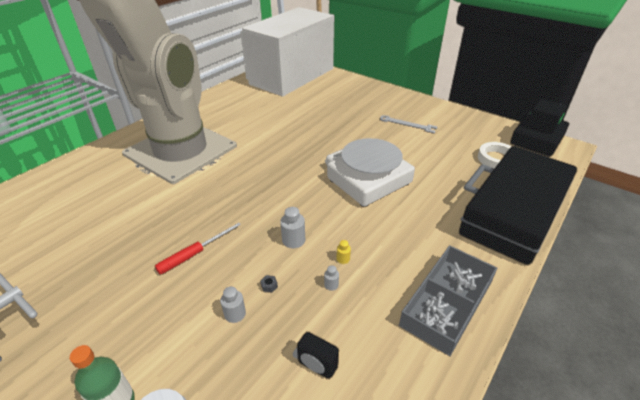

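View pics/top0.png

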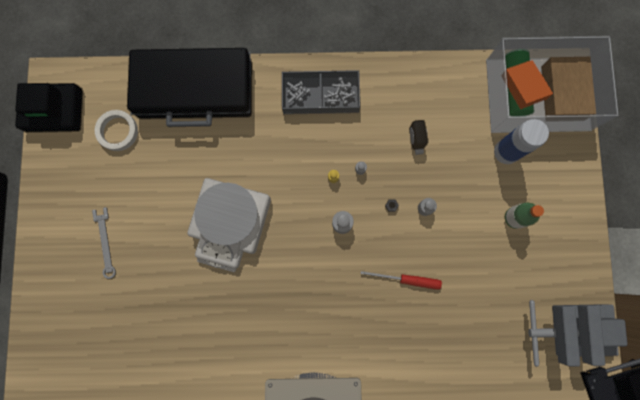

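The scene view shows the large weight at (292,228), the middle one at (232,304), the small one at (331,278) and the pan at (372,158). In the top view the middle weight is at (428,206), the large one at (342,222), the small one at (361,168) and the pan at (227,214). I'll enlarge crops of the middle weight and the pan.

```bash
cat > h.py <<'E'
import numpy as np
from scipy.spatial.transform import Rotation as R
from bench import r
def at_z(n,u,v,z):
    c=r.camera_info(n);d=R.from_quat(c["attitude"]).apply([(u-c["cx"])/c["fx"],-(v-c["cy"])/c["fy"],-1])
    o=np.array(c["origin"]);return o+d*(z-o[2])/d[2]
E
python3 - <<'E'
import cv2,numpy as np
a=cv2.imread("pics/top0.png");b=cv2.imread("pics/scene0.png")
f=lambda i,u,v,w,h,s:cv2.resize(i[v:v+h,u:u+w],None,fx=s,fy=s,interpolation=cv2.INTER_CUBIC)
# left: top pan (180..280,170..270)x4 ; right: top weight (400..450,180..230)x8
t=np.hstack([f(a,180,165,100,75,4),f(a,400,186,50,37,8)[:300] if 0 else cv2.resize(a[186:223,400:450],(400,300),interpolation=cv2.INTER_CUBIC)])
q=np.hstack([f(b,320,130,100,75,4),f(b,200,275,80,60,5)])
cv2.imwrite("pics/c.png",np.vstack([t,q]))
E
```

```text
(no output)
```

View pics/c.png

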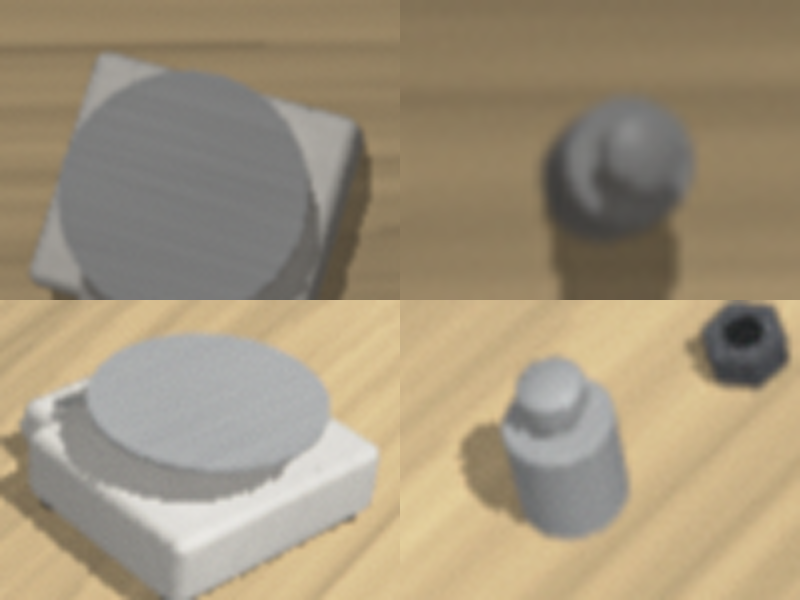

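The enlarged crops put the pan centre at top (226,214) and scene (372,155.6). The knob of the middle weight is at top (431,204.3) and scene (230.2,293), and the centre of its underside is near scene (234,317).

```bash
python3 - <<'E'
from h import *
np.set_printoptions(precision=4,suppress=True)
print("pan",at_z("top",226,214,.085),at_z("scene",372.2,155.6,.085))
print("pan dia",np.linalg.norm(at_z("top",194.5,214,.085)-at_z("top",257.5,214,.085)))
print("mid",at_z("top",431,204.3,.064),at_z("scene",230.2,293,.062),at_z("scene",234.4,317,0))
print("large",at_z("top",342,218,.085),"small",at_z("top",361,167,.05))
print(R.from_quat(r.read_state()["eef_rot"]).as_matrix())
E
```

```text
pan [0.507  0.1974 0.085 ] [0.5158 0.1921 0.085 ]
pan dia 0.14993659080741664
mid [ 0.5247 -0.2949  0.064 ] [ 0.5261 -0.2915  0.062 ] [ 0.5305 -0.2975  0.    ]
large [ 0.4928 -0.0782  0.085 ] small [ 0.6227 -0.1291  0.05  ]
[[ 0.9665  0.2568 -0.0004]
 [ 0.2568 -0.9665  0.0012]
 [-0.0001 -0.0012 -1.    ]]
```

Emit:
arm_command(moves=[2.4,-1.1,0,0,2.4,-1.1,0,0,2.4,-1.1,0,0,2.4,-1.1,0,0,2.4,-1.1,0,0,2.4,-1.1,0,0,2.4,-1.1,0,0,2.4,-1.1,0,0,2.4,-1.1,0,0,2.4,-1.1,0,0,2.4,-1.1,0,0,2.4,-1.1,0,0], fingers=100, squeeze=20)

```text
time: 1.1
ee_pos: [0.4057, -0.4014, 0.2223]
eef_rot: [0.992, 0.129, -0.0, -0.0]
ft_force: [0.6, 0.1, -0.5]
width: 0.0871
grip_force: 0.0
```

Emit:
arm_command(moves=[1.8,-0.9,0,0,1.8,-0.9,0,0,1.8,-0.9,0,0,1.8,-0.9,0,0,1.8,-0.9,0,0,1.8,-0.9,0,0,1.8,-0.9,0,0,1.8,-0.9,0,0,0,0,2.5,0,0,0,2.5,0,0,0,2.5,0,0,0,0,0])

```text
time: 2.1
ee_pos: [0.5229, -0.2946, 0.1422]
eef_rot: [0.992, 0.13, -0.003, -0.002]
ft_force: [-1.0, 0.1, -0.3]
width: 0.0867
grip_force: 0.0
```

```bash
python3 - <<'E'
from h import *
import cv2
a=r.camera("scene")[:,:,::-1];t=r.camera("top")[:,:,::-1]
f=lambda i,u,v:cv2.resize(i[v:v+120,u:u+100],(400,480),interpolation=cv2.INTER_CUBIC)
cv2.imwrite("pics/d.png",np.hstack([f(a,180,220),f(t,380,150)]))
s=r.read_state();print(s["time"],s["ee_pos"],s["ft_force"])
E
```

```text
2.2 [ 0.5252377  -0.29574139  0.14735455] [ 0.20240643 -0.87551481  0.29342628]
```

View pics/d.png

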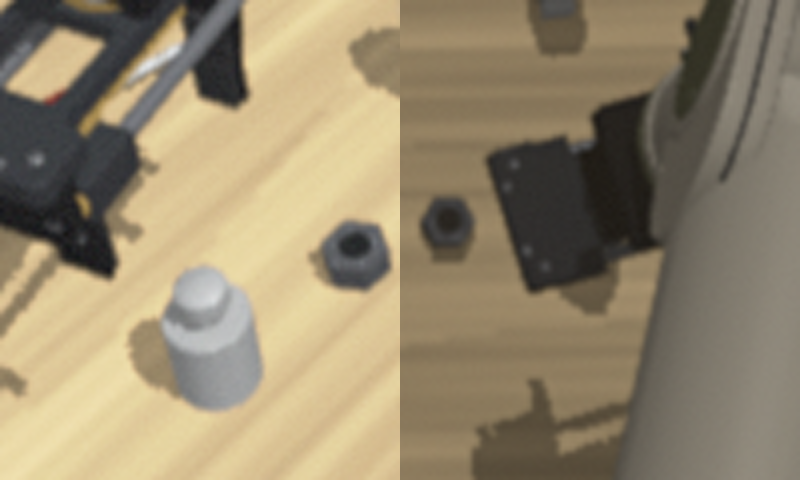

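The scene crop shows both open fingertips at about (205,287) and (236,243), above and behind the weight in the image, with the nut at (269,283).

```bash
python3 - <<'E'
from h import *
print(at_z("scene",202,285,.147),at_z("scene",235,243,.147))
n=at_z("scene",269,284,.01);n2=at_z("top",392,206,.01);print(n,n2)
s=r.read_state();M=R.from_quat(s["eef_rot"]).as_matrix();print(M)
for p in (n,n2,[.5262,-.294,.018]): print("tool frame",M.T@(np.array(p)-s["ee_pos"]))
E
```

```text
[ 0.53758138 -0.3439656   0.147     ] [ 0.51321744 -0.25149888  0.147     ]
[ 0.53575952 -0.20853775  0.01      ] [ 0.52917118 -0.20749706  0.01      ]
[[ 9.66448646e-01  2.56855568e-01 -1.49379263e-03]
 [ 2.56857037e-01 -9.66449001e-01  8.89393622e-04]
 [-1.21522869e-03 -1.24324441e-03 -9.99998489e-01]]
tool frame [ 0.03273458 -0.08140451  0.13741619]
tool frame [ 0.0266346  -0.08410254  0.13742695]
tool frame [ 0.00153449 -0.00127497  0.12935447]
```

Emit:
arm_command(moves=[0.15,-0.1,1.5,0,0,0,1.5,0,0,0,1.5,0,0,0,1.5,0,0,0,1.5,0,0,0,1.5,0,0,0,1.5,0,0,0,1,0,0,0,0.8,0,0,0,0.6,0,0,0,0,0,0,0,0,0], fingers=85)

```text
time: 3.2
ee_pos: [0.5272, -0.2947, 0.0191]
eef_rot: [0.992, 0.13, 0.0, 0.0]
ft_force: [0.3, -0.4, 0.6]
width: 0.074
grip_force: 0.0
```

Emit:
arm_command(moves=[0,0,0,0,0,0,0,0,0,0,0,0,0,0,0,0,0,0,0,0,0,0,0,0,0,0,0,0,0,0,0,0,0,0,0,0,0,0,0,0], fingers=0, squeeze=25)

```text
time: 4.03
ee_pos: [0.527, -0.2941, 0.0187]
eef_rot: [0.992, 0.13, 0.0, -0.0]
ft_force: [-1.4, 4.5, 5.1]
width: 0.0386
grip_force: 25.0
```

Emit:
arm_command(moves=[0,0,-0.4,0,0,0,-0.8,0,0,0,-1.5,0,0,0,-1.5,0,0,0,-1.5,0,0,0,-1.5,0,0,0,-1.5,0,0,0,-1.5,0,0,0,-1.5,0,0,0,-1.5,0,0,0,-0.8,0,0,0,0,0], squeeze=30)

```text
time: 5.03
ee_pos: [0.5276, -0.2955, 0.1607]
eef_rot: [0.992, 0.129, 0.001, 0.001]
ft_force: [0.6, -0.4, -4.8]
width: 0.0383
grip_force: 30.0
```

Emit:
arm_command(moves=[0.2,-0.8,0,0,0.4,-1.6,0,0,0.5,-2.4,0,0,0.5,-2.4,0,0,0.5,-2.4,0,0,0.5,-2.4,0,0,0.5,-2.4,0,0,0.5,-2.4,0,0,0.5,-2.4,0,0,0.5,-2.4,0,0,0.5,-2.4,0,0,0.5,-2.4,0,0])

```text
time: 6.03
ee_pos: [0.5117, -0.0222, 0.1575]
eef_rot: [0.991, 0.13, -0.001, -0.0]
ft_force: [-0.0, 0.1, -4.5]
width: 0.0384
grip_force: 30.0
```

Emit:
arm_command(moves=[0.5,-2.2,0,0,0.5,-2.2,0,0,0.5,-2.2,0,0,0.5,-2.2,0,0,0.5,-2.2,0,0,0.5,-2.2,0,0,0.5,-2.2,0,0,0.5,-2.2,0,0,0.5,-2.0,0,0,0.4,-1.4,0,0,0,0,0,0,0,0,0,0])

```text
time: 7.03
ee_pos: [0.5048, 0.1921, 0.1576]
eef_rot: [0.991, 0.131, -0.001, 0.0]
ft_force: [-0.3, -0.5, -4.7]
width: 0.0384
grip_force: 30.0
```

```bash
python3 - <<'E'
from h import *
import cv2
a=r.camera("scene")[:,:,::-1]
cv2.imwrite("pics/e.png",cv2.resize(a[70:220,300:440],None,fx=4,fy=4,interpolation=cv2.INTER_CUBIC))
s=r.read_state();print(s["time"],s["ee_pos"],s["ft_force"],s["width"])
E
```

```text
7.0833 [0.50535065 0.19084435 0.15767121] [-0.57455162 -0.85481167 -4.84859105] 0.038380359366100875
```

View pics/e.png

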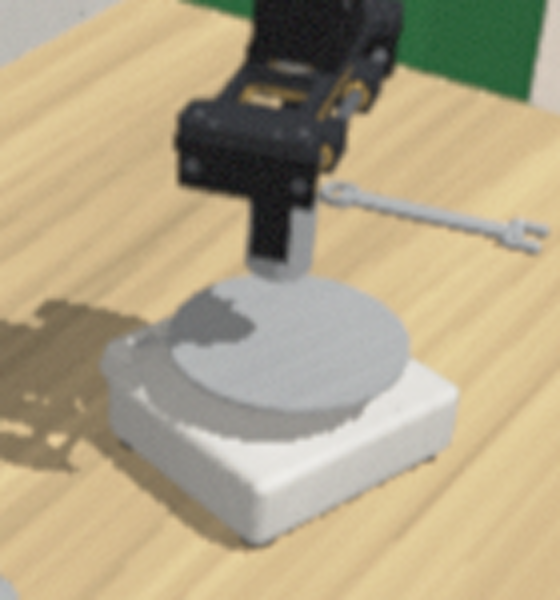

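The scene crop shows the weight upright in the fingers, with the centre of its underside at about (370,136). The pan centre is at about (372.2,154.5).

```bash
python3 - <<'E'
from h import *
p=at_z("scene",372.2,154.5,.085); q=at_z("scene",370,136.2,.1395)
s=r.read_state();M=R.from_quat(s["eef_rot"]).as_matrix()
print(p,q,s["ee_pos"])
for t in ([.5105,.195,.085],p): print(M.T@(t-s["ee_pos"]))
print(M.T@(p-q))
c=r.camera_info("scene")
E
```

```text
[0.51332587 0.19620281 0.085     ] [0.50796648 0.18702494 0.1395    ] [0.50535065 0.19084435 0.15767121]
[ 0.00616296 -0.00271803  0.07266031]
[ 0.0092036  -0.00315026  0.0726553 ]
[ 0.00763408 -0.00750735  0.05448456]
```

Emit:
arm_command(moves=[0.4,-0.2,0,0,0.3,-0.2,0,0,0,0,0.8,0,0,0,0.8,0,0,0,0.8,0,0,0,0.8,0,0,0,0.6,0,0,0,0.5,0,0,0,0.3,0,0,0,0.2,0,0,0,0,0,0,0,0,0])

```text
time: 8.08
ee_pos: [0.5125, 0.1962, 0.1107]
eef_rot: [0.992, 0.13, 0.0, 0.0]
ft_force: [-0.7, 0.1, -4.8]
width: 0.0381
grip_force: 30.0
```

```bash
python3 - <<'E'
from h import *
import cv2
a=r.camera("scene")[:,:,::-1]
cv2.imwrite("pics/f.png",cv2.resize(a[90:215,310:435],None,fx=4.6,fy=4.6,interpolation=cv2.INTER_CUBIC))
s=r.read_state();print(s["time"],s["ee_pos"],s["ft_force"],s["width"])
E
```

```text
8.1333 [0.51251348 0.19629567 0.11084218] [-0.67628115 -0.16629551 -4.38199607] 0.038151379400703365
```

View pics/f.png

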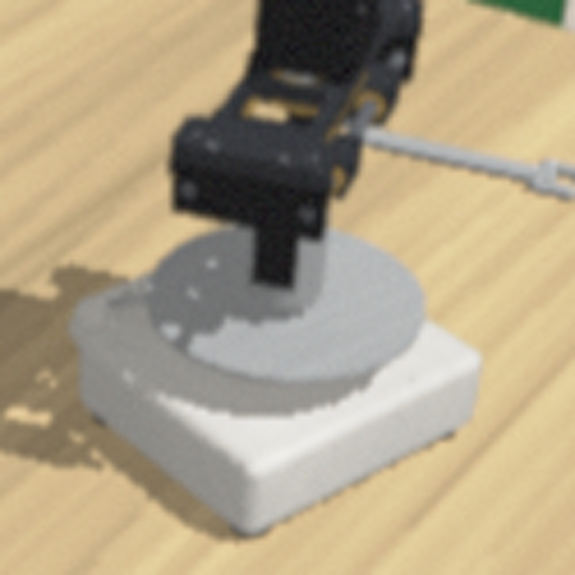

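The close crop shows the weight a few mm above the pan and about 4–5 mm off centre, towards the camera. I'll nudge it and lower gently until the pan carries it.

Emit:
arm_command(moves=[-0.1,-0.25,0,0,-0.1,-0.2,0,0,0,0,0.15,0,0,0,0.15,0,0,0,0.15,0,0,0,0.15,0,0,0,0.15,0,0,0,0.15,0,0,0,0.1,0,0,0,0,0,0,0,0,0,0,0,0,0])

```text
time: 9.13
ee_pos: [0.5093, 0.1999, 0.1006]
eef_rot: [0.992, 0.13, 0.0, 0.0]
ft_force: [-0.2, -1.1, -3.5]
width: 0.0377
grip_force: 30.0
```

Emit:
arm_command(moves=[0,0,0.1,0,0,0,0.1,0,0,0,0.1,0,0,0,0.1,0,0,0,0.1,0,0,0,0,0,0,0,0,0,0,0,0,0,0,0,0,0])

```text
time: 9.88
ee_pos: [0.5094, 0.2, 0.0957]
eef_rot: [0.992, 0.13, 0.0, 0.0]
ft_force: [-0.5, -1.2, -0.0]
width: 0.0382
grip_force: 30.0
```

Emit:
arm_command(moves=[0,0,0,0,0,0,0,0,0,0,0,0,0,0,0,0,0,0,0,0,0,0,0,0,0,0,0,0,0,0,0,0], fingers=85)

```text
time: 10.55
ee_pos: [0.5092, 0.2, 0.0955]
eef_rot: [0.992, 0.13, 0.0, 0.0]
ft_force: [0.2, -0.4, -0.5]
width: 0.0731
grip_force: 0.0
```

Emit:
arm_command(moves=[0,0,-0.5,0,0,0,-1.2,0,0,0,-1.5,0,0,0,-1.5,0,0,0,-1.5,0,0,0,-2,0,0,0,-2,0,0,0,-2,0,0,0,-2,0,0,0,-1,0,0,0,0,0])

```text
time: 11.47
ee_pos: [0.5102, 0.2007, 0.2505]
eef_rot: [0.992, 0.13, 0.002, -0.0]
ft_force: [0.6, 0.1, -0.7]
width: 0.0742
grip_force: 0.0
```

Emit:
arm_command(moves=[-0.5,2,0,0,-0.5,2,0,0,-0.5,2,0,0,-0.5,2,0,0,-0.5,2,0,0,-0.5,2,0,0,-0.5,2,0,0,-0.5,2,0,0,-0.5,2,0,0,-0.5,2,0,0,0,0,0,0,0,0,0,0])

```text
time: 12.47
ee_pos: [0.5118, -0.0072, 0.2466]
eef_rot: [0.992, 0.128, -0.001, -0.0]
ft_force: [-0.4, -0.2, -0.3]
width: 0.0741
grip_force: 0.0
```

```bash
python3 - <<'E'
from h import *
import cv2
a=r.camera("scene")[:,:,::-1];t=r.camera("top")[:,:,::-1]
f=lambda i,u,v:cv2.resize(i[v:v+120,u:u+100],(400,480),interpolation=cv2.INTER_CUBIC)
cv2.imwrite("pics/g.png",np.hstack([f(a,320,90),f(t,180,155)]))
s=r.read_state();print(s["time"],s["ee_pos"])
E
```

```text
12.5667 [ 0.51198864 -0.00518354  0.24701347]
```

View pics/g.png

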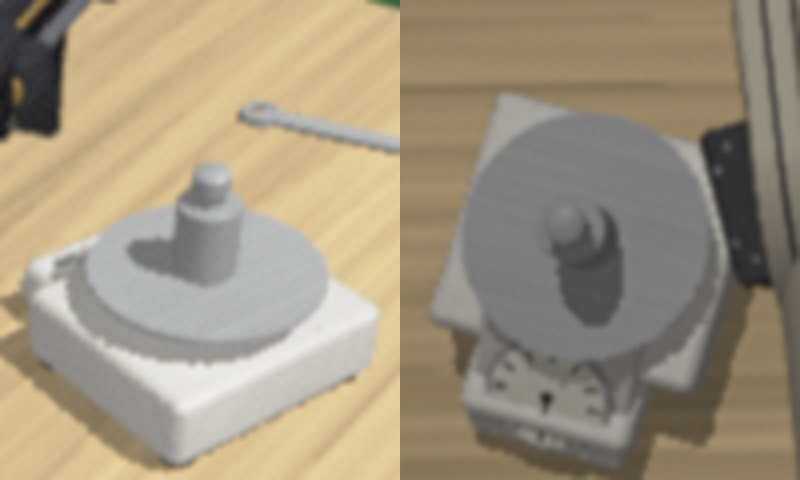

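The weight stands upright on the pan. In the scene crop its underside centre (207,270) matches the pan centre (207,271). In the top crop the knob is at (568,226) and the pan centre at (587,234), so I'll check that offset for parallax.

```bash
python3 - <<'E'
from h import *
g=lambda x,y:(180+(x-400)/4,155+y/4)
k=at_z("top",*g(568,226),.145);p=at_z("top",*g(587,234),.077)
q=at_z("scene",320+207.5/4,90+271/4,.077);w=at_z("scene",320+207/4,90+269.5/4,.077)
print(k,p,k-p,w-q)
if np.hypot(*(k-p)[:2])<.009 and np.hypot(*(w-q)[:2])<.009: print(r.close_job())
E
```

```text
[0.50569578 0.19498418 0.145     ] [0.50913424 0.19710436 0.077     ] [-0.00343847 -0.00212018  0.068     ] [-0.00110404  0.00119446  0.        ]
the job is handed in; nothing more can be done
None
```

The middle weight stands upright on the scale pan, about 2–4 mm from its centre by my camera measurements; the arm has let go and moved clear, and I handed the job in at about 12.6 s, though no verdict came back.

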